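# Set out dip cups and bring the sauce bottle to pour

## Robot

A 6-joint arm with a two-finger parallel gripper is mounted at the origin on the work surface. World frame = base frame: x ahead of the robot, y to its left, z up, the work surface at z = 0. Lengths are in m, angles in rad, forces in N, time in s.
With the tool pointing down it reaches from about 0.25 to 0.775 m from the base axis. Payload 4 kg.
Tool frame: the origin (TCP) lies at the very end of the fingers, on their centre line; the grasp point (between the pads) lies 19 mm behind it (robot.hold_point_z is the distance from the TCP to the grasp point, in m); z points along the fingers, y is the line along which they close (so a half turn about z gives the same grasp; the last joint's range is limited). The gripper opens to 94 mm and grips with 3 to 60 N. Pads are 16 mm wide; open, the fingers measure 119 mm over their backs; the gripper's body (75 mm by 177 mm) begins 78 mm behind the grasp point.
Start: joints at [-1.259, 0.087, 1.371, -0, 1.684, -0.103], TCP at [0.222, -0.503, 0.168] pointing down, gripper open.
Joint ranges: [-3.1, 3.1], [-0.76, 2.03], [0.27, 2.55], [-1.08, 4.22], [0.17, 2.65], [-2.57, 2.57]. Speed limits (rad/s): [2.79, 2.79, 3.14, 3.14, 3.14, 3.14].

## Interface

Orientations are given as [roll, pitch, yaw] about the fixed x, y, z axes, in that order (R = Rz(yaw) Ry(pitch) Rx(roll)).
In Python, from bench import robot gives the robot as it stands.
- The arm moves only by the tool carry_out, never from a script. Its argument "steps" is a list of rows, each a list of 3 entries, a list of its own where there are three numbers: the shift along the tool's x, y, z in m, then the turn about the tool's z in units of 10 degrees (1.0 is 10 degrees), then the closure, from -1 (fully open) to 1 (shut). In form: [[[tx, ty, tz], roll, jaw], ...]. A call has 1 to 10 rows; each row is the pose to reach, as a shift and turn from the pose commanded when the call began, along the tool's axes at that moment; what a row does not reach only later rows make up. A row lasts 1/8 s, in which the tool goes at most 62.5 mm and 10.7 degrees, less where a joint would pass 70% of its speed; a pose out of reach is approached as far as the arm can. A call with a gripper value outside its range is refused whole. The fingers move at their own pace and stop on an object; the grip force is fixed at half the most. Time passes only in rows, so rows that repeat a pose let the fingers close. It gives the time, the measured TCP pose, the force, the opening and the grip force at its end, in the units of the state.
- robot.get_obs(): the state, without advancing time (a new reading comes with each control period).
- robot.snapshot(name): name is "scene" or "top"; returns a dict with "image" (400x640x3 uint8, red, green, blue), "z_map" (400x640 float32, m along the optical axis (not along the pixel's ray), 0 where there is no reading), "mtx" (3x3 intrinsics, pixels), "R" (3x3) and "t" (3): a world point X has camera coordinates R X + t. Camera axes: x right, y down, z forward; pixel columns grow to the right and rows downward; lengths in m; the calibration is good to about 2 mm. A picture is of the moment at which its call begins.
- robot.close_job(): hands the job in; it is judged then, once.
The state is a dict: "time": time; "joint_positions": joint angles; "qvel": joint speeds; "joint_torque": joint torques, N m; "tool_pos": TCP position; "ee_rot": TCP orientation; "wrist_force": force on the tool from outside, world axes, zero at the start; "wrist_torque": the same for the moment, N m; "width": finger opening in m; "finger_force": force on a finger pad.
Only numpy, scipy, OpenCV 4.12 (cv2) and the standard library are available. Lean on these libraries where they do the work, as an engineer would, in place of code of your own. Each camera call takes 0.05 s, during which the arm holds its last target. There are 200 camera calls.

## Task

Stand the two loose dip cups upright in the empty pockets of the metal carrier, pocket one (one dot) first and then pocket two (two dots), letting go of each when it is fully seated. Then draw the sauce bottle out of its slanted holder, turn it nozzle-down (at least 30 degrees below level) and hold it raised with the nozzle tip over the mouth of the cup in pocket one, within about 5 cm above its rim and touching nothing but the gripper; finish while still holding it there. Leave the cup in pocket three, the pot and the jar where they are.

Things in the scene. Friction and masses are not known exactly. Their poses are not given: they have to be found in the camera images.
- carrier: fixed flat aluminium block 90 x 240 x 22 mm with three round pockets in a row, marked by one, two and three small black dots on the edge strip nearest the robot. Origin: centre of its underside, on the table; y runs along the row towards pocket one, z up.
- pocket_1 (a point): centre of the mouth of pocket one (one dot, the end pocket at +75 mm along the carrier's y), level with the block's top, 22 mm above the table. All pockets: 56 mm diameter, 14 mm deep (floor 8 mm above the table), 75 mm apart.
- pocket_2 (a point): the same for pocket two (two dots, the middle one).
- cup_a_mid (a point): centre, half-way up, of a loose white open plastic cup, 50 mm outer diameter (49 at the foot), 58 mm high, wall 3 mm, about 50 g, standing upright on the table; z is its axis, up. The two loose cups are alike; either may go in either pocket. In a pocket the cup stands 44 mm proud of the block.
- cup_b_mid (a point): the same for the other loose cup.
- cup_c_mid (a point): the same point of a third, like cup that already stands in pocket three (the end pocket with three dots); to be left alone.
- holder_slot (a point): centre of the bottle's foot when home in its holder, 45 mm above the table. The bottle slopes up 25 degrees from level towards its nozzle. Its first 50 mm from the foot lie in a closed square sleeve (2 to 3 mm play, 56 mm wide outside, roof 29 mm from the axis); a narrow rest (24 mm wide) carries it from below 112 to 120 mm from the foot; between them the body is bare all round for 62 mm.
- bottle_grip (a point): loose red plastic sauce bottle with a pale nozzle, round body 44 mm in diameter and 125 mm long, then a tapering nozzle, 175 mm in all, rigid, 130 to 250 g, lying sloped in the holder. Point: on the bottle's axis 83 mm from its foot in its bare stretch; centre of mass about 70 mm from the foot. z runs along the axis from foot to nozzle.
- bottle_tip (a point): the tip of the bottle's nozzle, on the axis 175 mm from the foot (92 mm from bottle_grip); z as bottle_grip.
- pot: steel cooking pot, 160 mm wide with two side handles, 90 mm high; origin under its centre. Bystander.
- jar: closed jar, 70 mm wide, 110 mm high; origin under its centre. Bystander.
- bottle: the same red bottle; origin at the centre of its foot, z along its axis to the nozzle.
- holder: fixed slanted steel bottle holder on a 190 x 90 mm foot plate; origin under the centre of the plate, 70 mm from holder_slot; z up, -x is the level direction in which the nozzle points. The bottle must be drawn out along its own axis by more than 50 mm to clear the sleeve.
- cup_a: the first loose cup; origin under its centre.
- cup_b: the other loose cup; origin under its centre.
- cup_c: the cup in pocket three; origin under its centre.
Not all that is in view belongs to the job. What is shaped like the cup_c but orange or pink is not meant.

How it is judged:
By the outcome, as a careful person would: the job done as asked, in the order asked, and still so for the second after the job is handed in, while the arm keeps its last pose, push and grip.
It also fails if it takes over 61 s, if anything falls off the work surface, if the arm or the gripper's body presses on something with over 40 N, if the wrist force passes 120 N, or if a joint passes its speed limit or range.

## Working session

There is one attempt and no reset: what is moved stays moved. The work goes in short steps, Python scripts to look and compute and a tool call to move; the robot and the scene stay as the last step left them, time stands still between calls to the robot, and variables do not carry over. Pictures are saved under pics/ and viewed, at most 11 in all, crops included, and the job is handed in when it is done.

Besides the shell and the picture viewer there is one more tool, called after ">>>" as name(argument=value, ...) on one line, values as JSON. carry_out: Moves the arm, as the interface text tells. Its arguments: {"type":"object","properties":{"steps":{"type":"array","items":{"type":"array"}}},"required":["steps"]}

```bash
ls; mkdir -p pics; python3 - <<'E'
from bench import robot
import cv2,numpy as np
o=robot.get_obs();print(o)
for n in("scene","top"):
    s=robot.snapshot(n);cv2.imwrite(f"pics/{n}0.png",s["image"][:,:,::-1]);np.savez(f"pics/{n}0.npz",**s)
    print(n,s["mtx"],s["R"],s["t"],-s["R"].T@s["t"])
E
```

```text
pics
{'time': 0.0, 'joint_positions': array([-1.25907406e+00,  8.79355671e-02,  1.37222775e+00, -1.80845552e-05,
        1.68361762e+00, -1.03101260e-01]), 'qvel': array([-0.00249387, -0.001893  , -0.00100661, -0.00141504,  0.00175154,
        0.00020624]), 'joint_torque': array([-7.14313646e-04, -3.40187931e+01, -3.02425754e+01,  7.18555553e-02,
        3.31306981e-02, -1.62989763e-04]), 'tool_pos': array([ 0.22145964, -0.50275378,  0.16702835]), 'ee_rot': array([-3.13941414e+00, -2.07336419e-04,  4.14821280e-01]), 'wrist_force': array([-0.61514929,  0.87519432, -0.30165834]), 'wrist_torque': array([ 0.04251877, -0.0155883 , -0.0299888 ]), 'finger_force': 0.0, 'width': 0.09396269258933723}
scene [[390.13970978   0.         323.74546138]
 [  0.         390.13970978 199.86123962]
 [  0.           0.           1.        ]] [[ 0.60179785  0.79844262 -0.01813113]
 [ 0.43427375 -0.34620242 -0.83159497]
 [-0.6702579   0.49257819 -0.55508654]] [-0.34267678 -0.1162696   1.56156604] [ 1.30336696 -0.53583845  0.76390196]
top [[459.6239873    0.         319.67601971]
 [  0.         459.6239873  199.36759546]
 [  0.           0.           1.        ]] [[ 1.37830359e-01 -9.90455824e-01 -2.28172800e-04]
 [-9.69969908e-01 -1.34932950e-01 -2.02364711e-01]
 [ 2.00402519e-01  2.81133215e-02 -9.79310202e-01]] [-0.03897221  0.53082885  1.23323075] [ 0.27311702 -0.00164416  1.31512759]
```

View pics/top0.png

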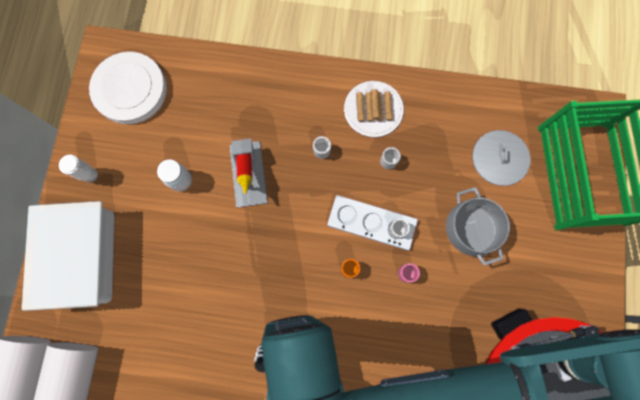

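View pics/scene0.png

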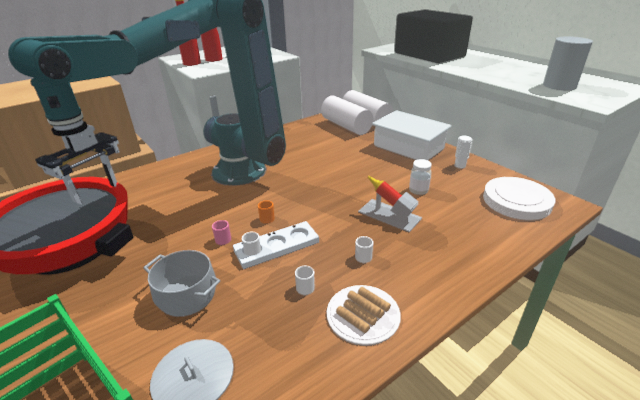

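The top view shows the candidates: white loose cups at (321,147) and (390,158). The look-alikes are cup C in the carrier (400,230), orange (351,268) and pink (409,273). The carrier is at (373,222), the bottle runs from its foot (241,150) to its nozzle (246,192), the pot is at (478,226), and the jar is at (174,175). The scene view agrees. The start pose hangs over the red pan.

```bash
cat > h.py <<'E'
import numpy as np,cv2
def cloud(s):
    z=s["z_map"];v,u=np.mgrid[:400,:640]
    c=np.stack([(u-s["mtx"][0,2])/s["mtx"][0,0]*z,(v-s["mtx"][1,2])/s["mtx"][1,1]*z,z],-1)
    return (c-s["t"])@s["R"]
def ray(s,u,v,h):
    C=-s["R"].T@s["t"];d=s["R"].T@np.linalg.solve(s["mtx"],[u,v,1.]);return C+d*(h-C[2])/d[2]
def proj(s,X):
    c=s["mtx"]@(s["R"]@X+s["t"]);return c[:2]/c[2]
E
python3 - <<'E'
from h import *
T=np.load("pics/top0.npz");S=np.load("pics/scene0.npz")
P=cloud(T);Q=cloud(S)
print("table z",np.median(P[200:300,150:250,2]),np.median(Q[230:260,330:360,2]))
for n,(u,v) in dict(a=(321,147),b=(390,158),c=(400,230)).items():
    w=P[v-22:v+22,u-22:u+22].reshape(-1,3);r=w[(w[:,2]>(.045 if n!='c' else .056))&(w[:,2]<.08)]
    (cx,cy),rad=cv2.minEnclosingCircle(r[:,:2].astype(np.float32))
    print(n,"enc",cx,cy,rad,"zmax",np.percentile(r[:,2],95),len(r))
    g=ray(T,u,v,.058);w=Q.reshape(-1,3);r=w[(np.hypot(*(w[:,:2]-g[:2]).T)<.045)&(w[:,2]>(.045 if n!='c' else .056))&(w[:,2]<.08)]
    (cx,cy),rad=cv2.minEnclosingCircle(r[:,:2].astype(np.float32));print("   scene",cx,cy,rad,len(r))
# carrier top
g=ray(T,373,222,.022);
for n,w in(("T",P),("S",Q)):
    w=w.reshape(-1,3);m=(np.hypot(*(w[:,:2]-g[:2]).T)<.15)&(abs(w[:,2]-.022)<.006);r=w[m]
    print(n,"carrier",cv2.minAreaRect(r[:,:2].astype(np.float32)),len(r),np.median(r[:,2]))
hsv=cv2.cvtColor(T["image"],cv2.COLOR_RGB2HSV)
# bottle pts
for n,s,W in(("T",T,P),("S",S,Q)):
    hsv=cv2.cvtColor(s["image"],cv2.COLOR_RGB2HSV);m=(hsv[...,1]>170)&((hsv[...,0]<6)|(hsv[...,0]>174));y=(hsv[...,1]>170)&(abs(hsv[...,0].astype(int)-26)<6)
    b=(slice(135,205),slice(225,270)) if n=="T" else (slice(165,215),slice(360,415))
    for k,mm in(("red",m),("yel",y)):
        w=W[b][mm[b]];print(n,k,len(w),w.mean(0),w.min(0),w.max(0))
        vv,uu=np.nonzero(mm[b]);print("  px",uu.min()+b[1].start,uu.max()+b[1].start,vv.min()+b[0].start,vv.max()+b[0].start)
a=cv2.resize(T["image"][125:255,225:425],(800,520),interpolation=cv2.INTER_CUBIC);cv2.imwrite("pics/crop1.png",a[:,:,::-1])
E
```

```text
table z -0.00022083555077451297 0.0006549159337573942
a enc 0.6888210773468018 0.05210254341363907 0.025270873680710793 zmax 0.06130437752884838 95
   scene 0.6886032223701477 0.05060931667685509 0.026573335751891136 151
b enc 0.6844639778137207 -0.14846381545066833 0.02515973523259163 zmax 0.06135428566116692 97
   scene 0.6842250823974609 -0.14721821248531342 0.026356777176260948 177
c enc 0.480823814868927 -0.19371722638607025 0.024861980229616165 zmax 0.06862959564917749 76
   scene 0.47979676723480225 -0.19497661292552948 0.02643495611846447 118
T carrier ((0.44846054911613464, -0.11307859420776367), (0.23996514081954956, 0.1829793006181717), 80.86327362060547) 1751 0.02171381382858782
S carrier ((0.4445427656173706, -0.11380524933338165), (0.24517862498760223, 0.19153401255607605), 80.6025161743164) 1236 0.022033598592343086
T red 281 [0.59160157 0.25416128 0.10058483] [ 0.27311702 -0.00164416  0.07196342] [0.62942688 0.28373861 1.31512759]
  px 236 250 154 174
T yel 140 [0.53754999 0.23883673 0.12233262] [ 0.27311702 -0.00164416  0.09899076] [0.55696606 0.26009114 1.31512759]
  px 238 250 175 192
S red 187 [0.59343571 0.24424869 0.10000068] [ 0.55286682 -0.53583845  0.06366221] [1.30336696 0.27481687 0.76390196]
  px 377 400 182 203
S yel 54 [0.55040382 0.22181944 0.12642254] [ 0.50692828 -0.53583845  0.10602093] [1.30336696 0.24866061 0.76390196]
  px 369 382 176 186
```

View pics/crop1.png

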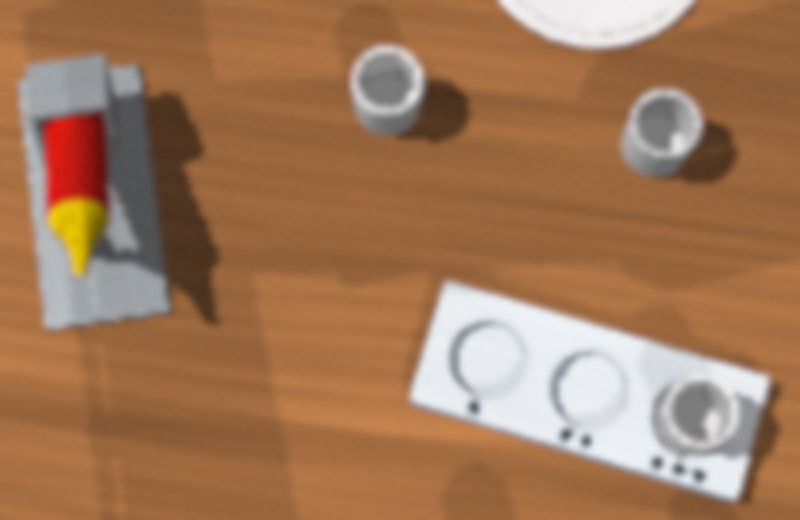

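The crop confirms two loose white cups at about (387,85) and (663,130). The dots show pocket one at crop (487,358), pocket two at (590,390), and pocket three holding cup C. The bottle lies nozzle towards the robot. Next I refine the carrier and the bottle axis.

```bash
python3 - <<'E'
from h import *
from scipy.optimize import least_squares
T=np.load("pics/top0.npz");S=np.load("pics/scene0.npz")
P=cloud(T);Q=cloud(S)
g=ray(T,373,222,.022)
hs=cv2.cvtColor(T["image"],cv2.COLOR_RGB2HSV)
m=((hs[...,1]<50)&(hs[...,2]>120)).astype(np.uint8);k=np.zeros_like(m);k[185:255,322:424]=1;m*=k
m[P[...,2]>.03]=0
cs=max(cv2.findContours(m,0,2)[0],key=cv2.contourArea)
pts=np.array([ray(T,*p[0],.022)[:2] for p in cs],np.float32);R=cv2.minAreaRect(pts);print("carrier contour",R)
for w,n in((P,"T"),(Q,"S")):
    w=w.reshape(-1,3);m2=(np.hypot(*(w[:,:2]-g[:2]).T)<.15)&(abs(w[:,2]-.022)<.006)&(w[:,0]>.40)
    # inside rot frame
    r=w[m2];a=np.deg2rad(15);
    im=np.zeros((400,400),np.uint8);q=((r[:,:2]-g[:2])*1000+200).astype(int);im[q[:,1],q[:,0]]=1
    im=cv2.morphologyEx(im,cv2.MORPH_CLOSE,np.ones((9,9)));n_,l,st,_=cv2.connectedComponentsWithStats(im);i=1+st[1:,4].argmax()
    rr=cv2.minAreaRect(np.argwhere(l==i)[:,::-1].astype(np.float32));print(n,(np.array(rr[0])-200)/1000+g[:2],rr[1:])
# bottle
for s,W,b,n in((T,P,(slice(135,205),slice(225,270)),"T"),(S,Q,(slice(165,215),slice(360,415)),"S"),(0,0,0,"both")):
    if n!="both":
        h=cv2.cvtColor(s["image"],cv2.COLOR_RGB2HSV);mr=(h[...,1]>170)&((h[...,0]<6)|(h[...,0]>174));
        w=W[b][mr[b]];w=w[(w[:,2]<.16)&(w[:,2]>.04)&(s["z_map"][b][mr[b]]>0)]
        if n=="T":w0=w
        else:w1=w
    else:w=np.r_[w0,w1]
    def f(p):
        d=np.array([-np.cos(p[0])*np.cos(np.deg2rad(25)),-np.sin(p[0])*np.cos(np.deg2rad(25)),np.sin(np.deg2rad(25))])
        return np.linalg.norm(np.cross(w-np.array([.59,p[1],p[2]]),d),axis=1)-.022
    o=least_squares(f,[.1,.25,.08],loss="soft_l1",f_scale=.002);print(n,len(w),"yaw of holder x",np.rad2deg(o.x[0]),o.x[1:],"at x=.59 cost",np.sqrt(np.mean(o.fun**2)))
# nozzle tip pixel: two-view
tip=[]
for s,b in((T,(slice(135,205),slice(225,270))),(S,(slice(165,215),slice(360,415)))):
    h=cv2.cvtColor(s["image"],cv2.COLOR_RGB2HSV);y=np.zeros((400,640),bool);y[b]=((h[...,1]>120)&(abs(h[...,0].astype(int)-27)<5)&(h[...,2]>120))[b]
    v,u=np.nonzero(y)
    i=np.lexsort((u,-v)) if s is T else np.lexsort((v,u))
    tip.append((u[i[:3]].mean(),v[i[:3]].mean()))
print(tip)
C=[-s["R"].T@s["t"] for s in(T,S)];D=[s["R"].T@np.linalg.solve(s["mtx"],[*t,1.]) for s,t in zip((T,S),tip)]
A=np.c_[D[0],-D[1]];x=np.linalg.lstsq(A,C[1]-C[0],rcond=None)[0];print("tip",C[0]+D[0]*x[0],C[1]+D[1]*x[1])
# plate
w=P.reshape(-1,3);gg=ray(T,248,172,.0)
u0=P[130:212,222:275].reshape(-1,3);u0=u0[(u0[:,2]>.003)&(u0[:,2]<.015)];print("plate z",np.median(u0[:,2]),cv2.minAreaRect(u0[:,:2].astype(np.float32)))
E
```

```text
carrier contour ((0.49321702122688293, -0.12107281386852264), (0.2443276196718216, 0.09542105346918106), 80.7416763305664)
T [ 0.49294427 -0.12085232] ((240.61715698242188, 91.88685607910156), 80.85836029052734)
S [ 0.49124809 -0.12041249] ((241.2485809326172, 96.9211196899414), 80.85291290283203)
T 280 yaw of holder x 16.493211452732083 [0.25737486 0.07687346] at x=.59 cost 0.0016486528660767303
S 186 yaw of holder x 16.994933549931698 [0.25900489 0.07647264] at x=.59 cost 0.0023187155444781126
both 466 yaw of holder x 16.44139162786122 [0.25790282 0.07666986] at x=.59 cost 0.0019939171051303263
[(np.float64(244.0), np.float64(192.0)), (np.float64(368.6666666666667), np.float64(176.66666666666666))]
tip [0.5096893  0.23504463 0.12034043] [0.50774872 0.23224704 0.11940198]
plate z 0.005536348256323901 ((0.6007570028305054, 0.25864511728286743), (0.2501276135444641, 0.1557374745607376), 9.268133163452148)
```

```bash
cat >> h.py <<'E'
def go(o,*targets):
    """targets (x,y,z,yaw) of TCP -> shift/turn in tool axes"""
    from scipy.spatial.transform import Rotation as Ro
    R=Ro.from_euler("xyz",o["ee_rot"]).as_matrix()
    for t in targets:
        d=R.T@(np.array(t[:3])-o["tool_pos"]);r=-np.rad2deg((t[3]-o["ee_rot"][2]+np.pi)%(2*np.pi)-np.pi)/10
        print(t,"->",np.round(d,4),round(r,2))
E
python3 - <<'E'
from h import *
from bench import robot
T=np.load("pics/top0.npz");P=cloud(T)
w=P[75:140,335:412].reshape(-1,3);w=w[(w[:,2]>.006)&(w[:,2]<.05)]
(c,r)=cv2.minEnclosingCircle(w[:,:2].astype(np.float32));print("plate",c,r,w[:,2].max())
w=P[310:400,480:600].reshape(-1,3);hs=cv2.cvtColor(T["image"],cv2.COLOR_RGB2HSV)[310:400,480:600].reshape(-1,3)
m=(hs[:,1]>170)&(hs[:,0]<6);print("pan",np.percentile(w[m],[5,95],axis=0))
go(robot.get_obs(),(.2215,-.5028,.30,1.41),(.6887,.0514,.14,1.41))
E
```

```text
plate (0.8463602066040039, -0.07266587018966675) 0.14134514331817627 0.04998793601857285
pan [[ 0.18156617 -0.6388618   0.10958696]
 [ 0.2953829  -0.44554153  0.13311325]]
(0.2215, -0.5028, 0.3, 1.41) -> [ 1.000e-04 -3.000e-04 -1.329e-01] -5.7
(0.6887, 0.0514, 0.14, 1.41) -> [ 0.651  -0.3189  0.0279] -5.7
```

>>> carry_out(steps=[[[0,0,-0.06],0,-1],[[0,0,-0.12],-1,-1],[[0.06,-0.03,-0.13],-2,-1],[[0.12,-0.06,-0.13],-3,-1],[[0.18,-0.09,-0.13],-4,-1],[[0.24,-0.12,-0.13],-5,-1],[[0.3,-0.15,-0.1],-5.7,-1],[[0.36,-0.18,-0.07],-5.7,-1],[[0.42,-0.21,-0.03],-5.7,-1],[[0.48,-0.235,0],-5.7,-1]])

```text
time: 1.35
tool_pos: [0.5286, -0.1358, 0.1951]
ee_rot: [-3.141, 0.0, 1.41]
wrist_force: [0.8, -0.9, 0.2]
width: 0.0936
finger_force: 0.0
```

>>> carry_out(steps=[[[0,0,0],0,-1],[[0,0,0],0,-1]])

```text
time: 1.6
tool_pos: [0.5276, -0.1378, 0.1963]
ee_rot: [-3.141, 0.001, 1.41]
wrist_force: [-0.9, 0.1, -0.1]
width: 0.0942
finger_force: 0.0
```

```bash
python3 - <<'E'
from h import *
from bench import robot
go(robot.get_obs(),(.6887,.0514,.10,1.41),(.6887,.0514,.023,1.41))
print(robot.get_obs()["time"],robot.get_obs()["tool_pos"])
E
```

```text
(0.6887, 0.0514, 0.1, 1.41) -> [0.2126 0.1288 0.0961] -0.0
(0.6887, 0.0514, 0.023, 1.41) -> [0.2126 0.1288 0.1731] -0.0
1.6 [ 0.52764864 -0.13777253  0.19633711]
```

>>> carry_out(steps=[[[0.05,0.03,0],0,-1],[[0.1,0.06,0.02],0,-1],[[0.15,0.09,0.04],0,-1],[[0.2,0.12,0.06],0,-1],[[0.213,0.129,0.08],0,-1],[[0.213,0.129,0.096],0,-1],[[0.213,0.129,0.096],0,-1]])

```text
time: 2.48
tool_pos: [0.6879, 0.0497, 0.0991]
ee_rot: [-3.139, 0.001, 1.407]
wrist_force: [-0.5, 0.2, 0.4]
width: 0.0939
finger_force: 0.0
```

```bash
python3 - <<'E'
from h import *
from bench import robot
s=robot.snapshot("scene");cv2.imwrite("pics/s1.png",cv2.resize(s["image"][140:310,270:470],(800,680))[:600,:,::-1])
go(robot.get_obs(),(.6887,.0514,.023,1.41))
E
```

```text
(0.6887, 0.0514, 0.023, 1.41) -> [ 0.0017 -0.0001  0.0777] -0.02
```

View pics/s1.png

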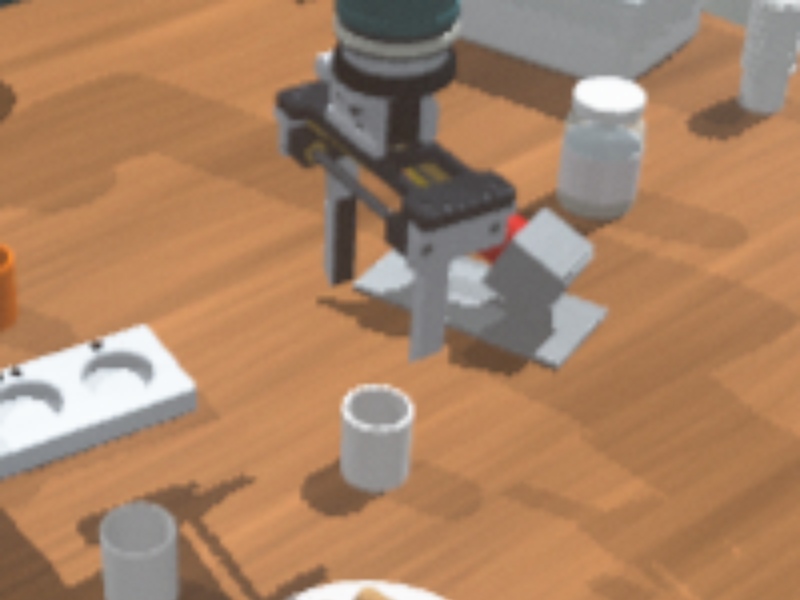

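The fingers, at (340,280) and (428,355), straddle the line above cup A (378,435). I go down and grip.

>>> carry_out(steps=[[[0.001,0,0.03],0,-1],[[0.001,0,0.06],0,-1],[[0.001,0,0.077],0,-1],[[0.001,0,0.077],0,1],[[0.001,0,0.077],0,1],[[0.001,0,0.077],0,1],[[0.001,0,0.077],0,1],[[0.001,0,0.077],0,1]])

```text
time: 3.52
tool_pos: [0.6899, 0.0531, 0.0239]
ee_rot: [3.141, -0.0, 1.41]
wrist_force: [0.6, 0.7, -0.0]
width: 0.0475
finger_force: 0.0
```

>>> carry_out(steps=[[[0,0,0],0,1],[[0,0,-0.05],0,1],[[0,0,-0.1],0,1],[[0,0,-0.1],0,1]])

```text
time: 4.03
tool_pos: [0.693, 0.0531, 0.1306]
ee_rot: [3.13, -0.002, 1.41]
wrist_force: [-0.2, -0.3, -0.0]
width: 0.0072
finger_force: 0.0
```

```bash
python3 - <<'E'
from h import *
from bench import robot
go(robot.get_obs(),(.5044,-.0468,.10,1.41),(.5044,-.0468,.032,1.41))
E
```

```text
(0.5044, -0.0468, 0.1, 1.41) -> [-0.1289 -0.1705  0.0283] -0.0
(0.5044, -0.0468, 0.032, 1.41) -> [-0.129  -0.1713  0.0963] -0.0
```

The fingers closed to 7 mm, so the grasp missed. I look again.

```bash
python3 - <<'E'
from h import *
from bench import robot
s=robot.snapshot("scene");t=robot.snapshot("top")
np.savez("pics/t2.npz",**t);np.savez("pics/s2.npz",**s)
a=cv2.resize(s["image"][190:310,270:430],(400,300));b=cv2.resize(t["image"][100:250,300:500],(400,300))
cv2.imwrite("pics/s2.png",np.hstack([a,b])[:,:,::-1]);print(robot.get_obs())
E
```

```text
{'time': 4.125, 'joint_positions': array([-5.09070429e-03,  4.16819206e-01,  1.05553569e+00, -7.33525343e-05,
        1.66767395e+00,  1.55974038e-01]), 'qvel': array([-0.00077011,  0.03110773,  0.05267762, -0.00105829, -0.00172278,
        0.00050311]), 'joint_torque': array([ 3.37156118e-02, -4.98422027e+01, -3.18702722e+01,  8.06929171e-02,
       -2.09330593e-02,  1.51438344e-03]), 'tool_pos': array([0.68994247, 0.05306009, 0.12413182]), 'ee_rot': array([ 3.14003649e+00, -1.70814025e-04,  1.40972457e+00]), 'wrist_force': array([ 0.30581439,  0.11354153, -1.11623932]), 'wrist_torque': array([-0.02739107, -0.10081823,  0.01304401]), 'finger_force': 0.0, 'width': 0.0013098542534166495}
```

View pics/s2.png

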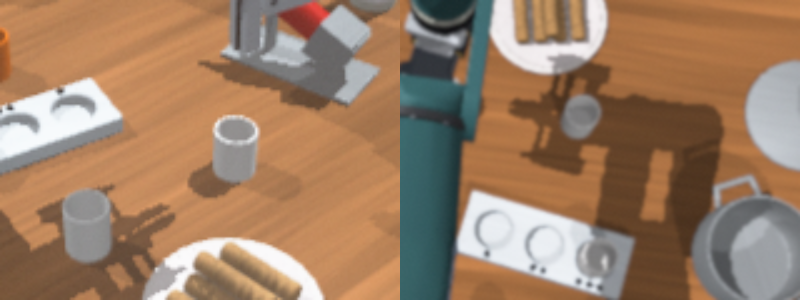

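The view shows both cups untouched: A at (235,148) and B at (87,225) in the left half. I compare the image of the fingers with the reported TCP.

```bash
python3 - <<'E'
from h import *
T=np.load("pics/top0.npz");S=np.load("pics/scene0.npz");S2=np.load("pics/s2.npz")
print("ray cupA top",ray(T,321,146,.058),"scene",ray(S,364,242,.058))
print("proj cup", proj(S,[.6887,.0514,.058]),proj(T,[.6887,.0514,.058]))
print("proj TCP@s1", proj(S,[.6879,.0497,.0991]),"now",proj(S,[.69,.053,.124]))
print("start TCP", proj(S,[.2215,-.5028,.167]))
for s in (S2,):
    Q=cloud(s);w=Q.reshape(-1,3);m=(w[:,2]>.10)&(w[:,2]<.3)&(np.hypot(w[:,0]-.62,w[:,1]-.1)<.2)
    r=w[m]
    for z in np.arange(.1,.3,.02):
        q=r[(r[:,2]>z)&(r[:,2]<z+.02)]
        if len(q):print(round(z,2),len(q),np.round(q.min(0),3),np.round(q.max(0),3))
cv2.imwrite("pics/s3.png",cv2.resize(S2["image"][120:270,280:440],(640,600))[:,:,::-1])
E
```

```text
ray cupA top [0.68534589 0.05218544 0.058     ] scene [0.69080113 0.05087108 0.058     ]
proj cup [363.63796758 241.54463556] [321.43254762 144.92701887]
proj TCP@s1 [363.55760191 230.07062837] now [365.3434165  222.72706395]
start TCP [100.49159935 205.35881568]
0.16 25 [0.675 0.043 0.169] [0.708 0.058 0.18 ]
0.18 78 [0.675 0.041 0.18 ] [0.71  0.061 0.199]
0.2 84 [0.676 0.04  0.2  ] [0.711 0.061 0.22 ]
0.22 82 [0.674 0.042 0.22 ] [0.71  0.059 0.24 ]
0.24 39 [0.675 0.041 0.24 ] [0.71  0.055 0.258]
0.26 240 [0.607 0.007 0.264] [0.777 0.076 0.28 ]
0.28 461 [0.601 0.007 0.28 ] [0.782 0.079 0.3  ]
```

View pics/s3.png

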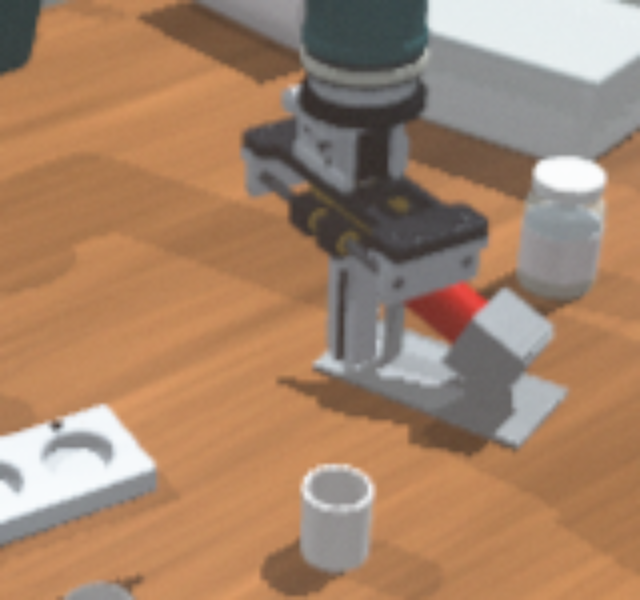

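The depth shows the fingertips at z≈0.168 and the gripper body at 0.264, while the report says 0.124. The xy values agree. I check whether this offset also held at the start.

```bash
python3 - <<'E'
from h import *
S=np.load("pics/scene0.npz");Q=cloud(S).reshape(-1,3)
m=(np.hypot(Q[:,0]-.2215,Q[:,1]+.503)<.13)&(Q[:,2]>.13);r=Q[m]
for z in np.arange(.14,.42,.02):
    q=r[(r[:,2]>z)&(r[:,2]<z+.02)]
    if len(q):print(round(z,2),len(q),np.round(q.min(0),3),np.round(q.max(0),3))
# this session: top views too
T=np.load("pics/t2.npz");P=cloud(T).reshape(-1,3)
m=(np.hypot(P[:,0]-.69,P[:,1]-.053)<.1)&(P[:,2]>.07);print(len(P[m]),np.percentile(P[m][:,2],[0,2,10]) if m.any() else 0)
from bench import robot
o=robot.get_obs();print(o["tool_pos"],o["joint_positions"])
E
```

```text
0.2 58 [ 0.192 -0.559  0.206] [ 0.256 -0.445  0.22 ]
0.22 107 [ 0.194 -0.559  0.22 ] [ 0.257 -0.444  0.24 ]
0.24 109 [ 0.196 -0.559  0.24 ] [ 0.257 -0.444  0.26 ]
0.26 119 [ 0.195 -0.56   0.26 ] [ 0.257 -0.444  0.28 ]
0.28 90 [ 0.193 -0.558  0.28 ] [ 0.255 -0.443  0.3  ]
0.3 390 [ 0.176 -0.588  0.301] [ 0.287 -0.415  0.32 ]
0.32 511 [ 0.193 -0.594  0.32 ] [ 0.289 -0.409  0.34 ]
0.34 735 [ 0.16  -0.594  0.34 ] [ 0.288 -0.409  0.36 ]
0.36 219 [ 0.208 -0.525  0.36 ] [ 0.254 -0.457  0.38 ]
0.38 252 [ 0.216 -0.539  0.38 ] [ 0.262 -0.453  0.4  ]
0.4 278 [ 0.203 -0.538  0.4  ] [ 0.26  -0.466  0.42 ]
4782 [0.26817503 0.28741331 0.3206017 ]
[0.68994247 0.05306009 0.12413182] [-5.09070429e-03  4.16819206e-01  1.05553569e+00 -7.33525343e-05
  1.66767395e+00  1.55974038e-01]
```

The offset is constant: the true fingertip height is about 0.04 m above the reported one. I open, go down part way and measure it more closely.

>>> carry_out(steps=[[[0,0,0],0,-1],[[0,0,0],0,-1],[[0,0,0],0,-1],[[0,0,0.04],0,-1],[[0,0,0.08],0,-1],[[0,0,0.09],0,-1],[[0,0,0.09],0,-1],[[0,0,0.09],0,-1]])

```text
time: 5.12
tool_pos: [0.6912, 0.053, 0.036]
ee_rot: [3.137, -0.001, 1.41]
wrist_force: [-0.3, 1.1, -0.3]
width: 0.0777
finger_force: 0.0
```

```bash
cat >> h.py <<'E'
def tip(s,o):
    Q=cloud(s).reshape(-1,3);p=o["tool_pos"]
    m=(np.hypot(Q[:,0]-p[0],Q[:,1]-p[1])<.075)&(Q[:,2]>.066);r=Q[m]
    b=np.histogram(r[:,2],bins=np.arange(.06,.4,.004))
    f=r[r[:,2]<p[2]+.12];print("tip zmin",r[:,2].min(),"min/max fingers",np.round(f.min(0),4),np.round(f.max(0),4),"rep",p)
    w=Q[(np.hypot(Q[:,0]-p[0],Q[:,1]-p[1])<.1)&(Q[:,2]>.1)];n,e=np.histogram(w[:,2],bins=np.arange(.1,.4,.004));k=np.argmax(n>40);print("body bottom ~",e[k],n[max(0,k-2):k+3])
E
python3 - <<'E'
from h import *
from bench import robot
s=robot.snapshot("scene");o=robot.get_obs();tip(s,o);print(o["width"])
go(o,(.6887,.0514,-.018,1.41))
E
```

```text
tip zmin 0.07268101289803161 min/max fingers [0.6371 0.0356 0.0727] [0.7445 0.0703 0.1558] rep [0.6912708  0.05301323 0.03613186]
body bottom ~ 0.17200000000000007 [ 6  7 42 49 64]
0.08182013255121247
(0.6887, 0.0514, -0.018, 1.41) -> [-0.002  -0.0025  0.0541] -0.0
```

>>> carry_out(steps=[[[-0.002,-0.002,0.02],0,-1],[[-0.002,-0.002,0.04],0,-1],[[-0.002,-0.002,0.05],0,-1],[[-0.002,-0.002,0.05],0,1],[[-0.002,-0.002,0.05],0,1],[[-0.002,-0.002,0.05],0,1],[[-0.002,-0.002,0.05],0,1],[[-0.002,-0.002,0.05],0,1],[[-0.002,-0.002,0.05],0,1]])

```text
time: 6.3
tool_pos: [0.6876, 0.0513, -0.0162]
ee_rot: [3.141, -0.0, 1.41]
wrist_force: [0.2, 1.0, 0.4]
width: 0.0495
finger_force: 30.0
```

>>> carry_out(steps=[[[0,0,-0.04],0,1],[[0,0,-0.08],0,1],[[0,0,-0.08],0,1]])

```text
time: 6.68
tool_pos: [0.6904, 0.0514, 0.0686]
ee_rot: [3.132, -0.001, 1.41]
wrist_force: [0.0, -0.1, 0.3]
width: 0.0494
finger_force: 30.0
```

```bash
python3 - <<'E'
from h import *
from bench import robot
o=robot.get_obs();print(o["width"],o["finger_force"])
go(o,(.5044,-.0468,.05,1.41),(.5044,-.0468,-.0075,1.41))
E
```

```text
0.049441440787049686 29.99988427385688
(0.5044, -0.0468, 0.05, 1.41) -> [-0.1268 -0.168   0.0169] -0.0
(0.5044, -0.0468, -0.0075, 1.41) -> [-0.1268 -0.1685  0.0744] -0.0
```

>>> carry_out(steps=[[[-0.035,-0.045,0],0,1],[[-0.07,-0.09,0],0,1],[[-0.1,-0.13,0],0,1],[[-0.12,-0.16,0],0,1],[[-0.126,-0.166,0],0,1],[[-0.126,-0.166,0.02],0,1],[[-0.126,-0.166,0.02],0,1],[[-0.126,-0.166,0.02],0,1]])

```text
time: 7.68
tool_pos: [0.5038, -0.0461, 0.0433]
ee_rot: [-3.141, -0.0, 1.41]
wrist_force: [0.2, -0.4, 0.3]
width: 0.0494
finger_force: 30.0
```

```bash
python3 - <<'E'
from h import *
from bench import robot
o=robot.get_obs()
go(o,(.5044,-.0468,-.0075,1.41))
s=robot.snapshot("scene");Q=cloud(s).reshape(-1,3);p=o["tool_pos"]
cv2.imwrite("pics/s4.png",cv2.resize(s["image"][190:290,220:340],(600,500))[:,:,::-1])
E
```

```text
(0.5044, -0.0468, -0.0075, 1.41) -> [-0.0006  0.0008  0.0508] 0.0
```

View pics/s4.png

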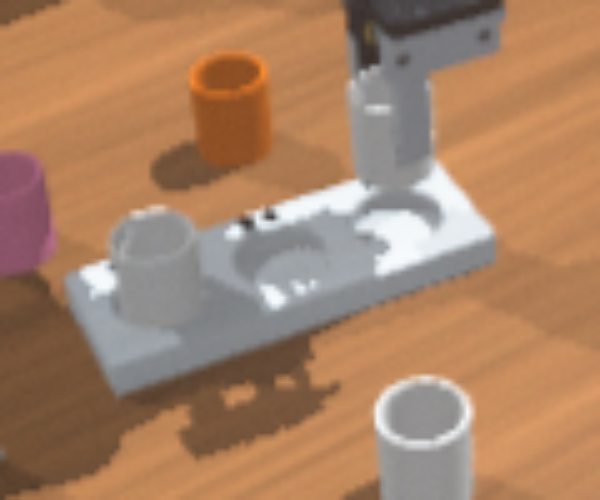

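Cup A hangs upright over pocket one, at about (390,150) in the crop with the pocket at (400,220). I lower it.

>>> carry_out(steps=[[[0,0,0.015],0,1],[[0,0,0.03],0,1],[[0,0,0.04],0,1],[[0,0,0.046],0,1],[[0,0,0.05],0,1],[[0,0,0.051],0,1],[[0,0,0.051],0,1]])

```text
time: 8.6
tool_pos: [0.5036, -0.0465, -0.0072]
ee_rot: [3.141, 0.0, 1.41]
wrist_force: [0.2, 0.4, -0.6]
width: 0.0495
finger_force: 30.0
```

>>> carry_out(steps=[[[0,0,0.001],0,1],[[0,0,0.0015],0,1],[[0,0,0.0015],0,1]])

```text
time: 8.98
tool_pos: [0.5037, -0.0465, -0.0083]
ee_rot: [3.14, 0.0, 1.41]
wrist_force: [-1.2, 1.0, 4.6]
width: 0.0496
finger_force: 30.0
```

>>> carry_out(steps=[[[0,0,0],0,-0.4],[[0,0,0],0,-0.4],[[0,0,0],0,-0.6],[[0,0,0],0,-0.6],[[0,0,0],0,-0.6],[[0,0,-0.04],0,-0.8],[[0,0,-0.09],0,-1],[[0,0,-0.12],0,-1],[[0,0,-0.12],0,-1]])

```text
time: 10.1
tool_pos: [0.5054, -0.0468, 0.1139]
ee_rot: [3.135, 0.0, 1.41]
wrist_force: [0.3, 0.2, -0.4]
width: 0.0939
finger_force: 0.0
```

```bash
python3 - <<'E'
from h import *
from bench import robot
s=robot.snapshot("scene");o=robot.get_obs();Q=cloud(s).reshape(-1,3)
r=Q[(np.hypot(Q[:,0]-.5044,Q[:,1]+.0468)<.045)&(Q[:,2]>.05)&(Q[:,2]<.1)]
print("cup1",cv2.minEnclosingCircle(r[:,:2].astype(np.float32)),np.percentile(r[:,2],[50,95,99]))
T=np.load("pics/top0.npz");print("plate ctr",ray(T,374,108,.015),ray(T,345,108,.015))
go(o,(.6844,-.1478,.07,.7),(.6844,-.1478,-.015,.7))
E
```

```text
cup1 ((0.5041130781173706, -0.044660601764917374), 0.026818452402949333) [0.05930987 0.06680642 0.06789064]
plate ctr [ 0.84005477 -0.08765555  0.015     ] [ 0.82802373 -0.00113881  0.015     ]
(0.6844, -0.1478, 0.07, 0.7) -> [-0.071   0.1944  0.0418] 4.07
(0.6844, -0.1478, -0.015, 0.7) -> [-0.071   0.1943  0.1268] 4.07
```

Cup one is seated: its rim is at 0.067 and centred, and the floor contact was felt. Now cup B. The plate edge is 80 mm away, so I keep the yaw.

>>> carry_out(steps=[[[-0.02,0.05,0],0,-1],[[-0.04,0.1,0],0,-1],[[-0.06,0.15,0],0,-1],[[-0.071,0.185,0.02],0,-1],[[-0.071,0.195,0.045],0,-1],[[-0.071,0.195,0.045],0,-1],[[-0.071,0.195,0.045],0,-1]])

```text
time: 11.02
tool_pos: [0.6832, -0.1467, 0.0656]
ee_rot: [-3.14, -0.0, 1.41]
wrist_force: [-0.3, 0.3, 1.0]
width: 0.0943
finger_force: 0.0
```

```bash
python3 - <<'E'
from h import *
from bench import robot
go(robot.get_obs(),(.6843,-.1478,-.016,1.41))
E
```

```text
(0.6843, -0.1478, -0.016, 1.41) -> [-0.0009  0.0014  0.0816] 0.0
```

>>> carry_out(steps=[[[-0.001,0.001,0.03],0,-1],[[-0.001,0.001,0.06],0,-1],[[-0.001,0.001,0.082],0,-1],[[-0.001,0.001,0.082],0,1],[[-0.001,0.001,0.082],0,1],[[-0.001,0.001,0.082],0,1],[[-0.001,0.001,0.082],0,1],[[-0.001,0.001,0.082],0,1],[[-0.001,0.001,0.082],0,1],[[-0.001,0.001,0.082],0,1]])

```text
time: 12.28
tool_pos: [0.6854, -0.149, -0.0153]
ee_rot: [3.141, 0.0, 1.41]
wrist_force: [-2.3, 0.5, 3.8]
width: 0.0495
finger_force: 30.0
```

>>> carry_out(steps=[[[0,0,-0.05],0,1],[[0,0,-0.1],0,1],[[-0.003,-0.05,-0.1],0,1],[[-0.003,-0.1,-0.1],0,1],[[-0.003,-0.15,-0.1],0,1],[[-0.003,-0.185,-0.1],0,1],[[-0.003,-0.194,-0.1],0,1],[[-0.003,-0.194,-0.07],0,1],[[-0.003,-0.194,-0.06],0,1],[[-0.003,-0.194,-0.06],0,1]])

```text
time: 13.52
tool_pos: [0.4931, -0.1206, 0.0428]
ee_rot: [-3.139, -0.0, 1.41]
wrist_force: [0.2, 0.2, -0.2]
width: 0.0495
finger_force: 30.0
```

>>> carry_out(steps=[[[0,0,0],0,1]])

```text
time: 13.65
tool_pos: [0.4942, -0.121, 0.0446]
ee_rot: [3.14, 0.0, 1.41]
wrist_force: [0.8, 0.1, -1.0]
width: 0.0494
finger_force: 30.0
```

```bash
python3 - <<'E'
from h import *
from bench import robot
go(robot.get_obs(),(.4925,-.1208,-.0073,1.41))
E
```

```text
(0.4925, -0.1208, -0.0073, 1.41) -> [-0.     -0.0018  0.0519] -0.0
```

>>> carry_out(steps=[[[0,-0.001,0.015],0,1],[[0,-0.001,0.03],0,1],[[0,-0.001,0.04],0,1],[[0,-0.001,0.048],0,1],[[0,-0.001,0.051],0,1],[[0,-0.001,0.052],0,1],[[0,-0.001,0.053],0,1],[[0,-0.001,0.053],0,1]])

```text
time: 14.65
tool_pos: [0.4918, -0.1204, -0.0073]
ee_rot: [-3.141, 0.0, 1.41]
wrist_force: [-5.7, 1.7, 8.4]
width: 0.0494
finger_force: 30.0
```

>>> carry_out(steps=[[[0,0,0],0,-0.4],[[0,0,0],0,-0.4],[[0,0,0],0,-0.6],[[0,0,0],0,-0.6],[[0,0,0],0,-0.6],[[0,0,-0.04],0,-0.8],[[0,0,-0.09],0,-1],[[0,0,-0.14],0,-1],[[0,0,-0.14],0,-1]])

```text
time: 15.78
tool_pos: [0.4954, -0.1217, 0.1364]
ee_rot: [3.131, 0.002, 1.41]
wrist_force: [0.6, 0.7, -0.7]
width: 0.094
finger_force: 0.0
```

```bash
python3 - <<'E'
from h import *
from bench import robot
s=robot.snapshot("scene");o=robot.get_obs();Q=cloud(s).reshape(-1,3)
for c in((.5044,-.0468),(.4925,-.1208),(.4806,-.1945)):
    r=Q[(np.hypot(Q[:,0]-c[0],Q[:,1]-c[1])<.036)&(Q[:,2]>.055)&(Q[:,2]<.1)]
    print("cup",cv2.minEnclosingCircle(r[:,:2].astype(np.float32)),np.percentile(r[:,2],[50,95,99]))
cv2.imwrite("pics/s5.png",cv2.resize(s["image"][150:290,220:430],(750,500))[:,:,::-1])
go(o,(.583,.256,.15,.288),(.583,.256,.024,.288))
E
```

```text
cup ((0.5036840438842773, -0.045576807111501694), 0.027255132794380188) [0.06225457 0.06687872 0.06802851]
cup ((0.49215492606163025, -0.12217473238706589), 0.026599925011396408) [0.06207011 0.06729715 0.06830259]
cup ((0.4797065854072571, -0.19516456127166748), 0.02653231844305992) [0.06210682 0.06688708 0.06806519]
(0.583, 0.256, 0.15, 0.288) -> [ 0.3865  0.0278 -0.017 ] 6.43
(0.583, 0.256, 0.024, 0.288) -> [0.3866 0.0271 0.109 ] 6.43
```

View pics/s5.png

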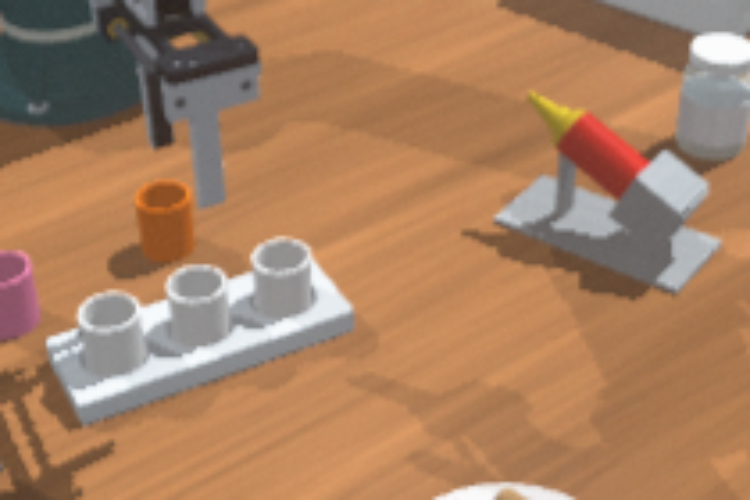

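All three cups stand seated in a row, at crop (112,330), (197,305) and (282,275). The bottle is home at (600,145), nozzle towards the robot. I go to the bottle.

>>> carry_out(steps=[[[0.05,0,-0.02],1,-1],[[0.1,0.005,-0.02],2,-1],[[0.15,0.01,-0.02],3,-1],[[0.2,0.015,-0.02],4,-1],[[0.25,0.02,-0.02],5,-1],[[0.3,0.025,-0.02],6,-1],[[0.35,0.028,-0.01],6.43,-1],[[0.386,0.028,-0.01],6.43,-1],[[0.386,0.028,-0.01],6.43,-1],[[0.386,0.028,-0.01],6.43,-1]])

```text
time: 17.08
tool_pos: [0.581, 0.2551, 0.1391]
ee_rot: [3.141, 0.003, 0.287]
wrist_force: [-0.2, -0.0, -0.5]
width: 0.0943
finger_force: 0.0
```

>>> carry_out(steps=[[[0,0,0],0,-1]])

```text
time: 17.2
tool_pos: [0.5816, 0.2546, 0.1405]
ee_rot: [3.141, 0.001, 0.286]
wrist_force: [0.1, -0.2, -0.4]
width: 0.0937
finger_force: 0.0
```

```bash
python3 - <<'E'
from h import *
from bench import robot
o=robot.get_obs();print(o["ee_rot"],o["joint_positions"])
go(o,(.583,.256,.06,.288),(.583,.256,.023,.288))
s=robot.snapshot("scene");tip(s,o)
E
```

```text
[3.14108177e+00 7.88049249e-04 2.85795312e-01] [ 3.23558729e-01  2.84103532e-01  1.19623759e+00 -4.82775577e-04
  1.66205829e+00  1.60851574e+00]
(0.583, 0.256, 0.06, 0.288) -> [ 0.0018 -0.001   0.0805] -0.01
(0.583, 0.256, 0.023, 0.288) -> [ 0.0018 -0.0011  0.1175] -0.01
tip zmin 0.0660004521931706 min/max fingers [0.5094 0.1947 0.066 ] [0.6545 0.3165 0.2604] rep [0.58164231 0.25455105 0.14052582]
body bottom ~ 0.28000000000000014 [ 9 36 42 53 75]
```

>>> carry_out(steps=[[[0.002,-0.001,0.04],0,-1],[[0.002,-0.001,0.08],0,-1],[[0.002,-0.001,0.11],0,-1],[[0.002,-0.001,0.118],0,-1],[[0.002,-0.001,0.118],0,-1]])

```text
time: 17.88
tool_pos: [0.5837, 0.257, 0.0233]
ee_rot: [3.141, -0.0, 0.287]
wrist_force: [0.3, 0.1, -0.4]
width: 0.094
finger_force: 0.0
```

>>> carry_out(steps=[[[0,0,0],0,1],[[0,0,0],0,1],[[0,0,0],0,1],[[0,0,0],0,1],[[0,0,0],0,1],[[0,0,0],0,1],[[0,0,0],0,1]])

```text
time: 18.75
tool_pos: [0.5834, 0.2563, 0.023]
ee_rot: [3.14, 0.001, 0.287]
wrist_force: [-0.7, -3.9, 2.7]
width: 0.0436
finger_force: 30.0
```

```bash
python3 - <<'E'
from h import *
from bench import robot
o=robot.get_obs();print(o["wrist_force"],o["width"],o["tool_pos"])
d=np.array([-np.cos(.288)*np.cos(np.deg2rad(25)),-np.sin(.288)*np.cos(np.deg2rad(25)),np.sin(np.deg2rad(25))])
for L in(.07,.07):go(o,(*(o["tool_pos"]+d*L),.288))
E
```

```text
[-0.70999206 -3.85341171  2.73523647] 0.04360130558062241 [0.58339374 0.25633352 0.02301764]
(np.float64(0.5225651041161276), np.float64(0.23831389494201594), np.float64(0.052600918978208455), 0.288) -> [-0.0635  0.0001 -0.0295] -0.01
(np.float64(0.5225651041161276), np.float64(0.23831389494201594), np.float64(0.052600918978208455), 0.288) -> [-0.0635  0.0001 -0.0295] -0.01
```

>>> carry_out(steps=[[[-0.01,0,-0.0047],0,1],[[-0.02,0,-0.0093],0,1],[[-0.03,0,-0.014],0,1],[[-0.04,0,-0.0187],0,1],[[-0.05,0,-0.0233],0,1],[[-0.06,0,-0.028],0,1],[[-0.07,0,-0.0326],0,1],[[-0.08,0,-0.0373],0,1],[[-0.08,0,-0.0373],0,1]])

```text
time: 19.88
tool_pos: [0.5058, 0.2346, 0.0606]
ee_rot: [3.142, 0.0, 0.288]
wrist_force: [-0.0, 0.3, -1.6]
width: 0.0432
finger_force: 30.0
```

>>> carry_out(steps=[[[0,0,-0.05],0,1],[[0,0,-0.1],0,1],[[0,0,-0.1],0,1],[[0,0,-0.1],0,1]])

```text
time: 20.38
tool_pos: [0.506, 0.2345, 0.1587]
ee_rot: [3.141, 0.003, 0.287]
wrist_force: [-1.0, -0.1, -2.7]
width: 0.0433
finger_force: 30.0
```

```bash
cat >> h.py <<'E'
def bottle(s,o,off=.038):
    Q=cloud(s);p=o["tool_pos"]+[0,0,off+.019]
    h=cv2.cvtColor(s["image"],cv2.COLOR_RGB2HSV).astype(int);red=(h[...,1]>150)&((h[...,0]<7)|(h[...,0]>173));yel=(h[...,1]>120)&(abs(h[...,0]-27)<6)&(h[...,2]>110)
    near=(np.linalg.norm(Q-p,axis=-1)<.14)
    r=Q[red&near];y=Q[yel&near]
    a,b=np.median(r,0),np.median(y,0);d=(b-a)/np.linalg.norm(b-a)
    print("red",len(r),np.round(a,4),"yel",len(y),np.round(b,4),"nozzle elev",round(np.rad2deg(np.arcsin(d[2])),1),"heading",round(np.rad2deg(np.arctan2(d[1],d[0])),1),"grip",np.round(p,4))
    return r,y
E
python3 - <<'E'
from h import *
from bench import robot
s=robot.snapshot("scene");t=robot.snapshot("top");o=robot.get_obs();bottle(s,o);bottle(t,o)
cv2.imwrite("pics/s6.png",cv2.resize(s["image"][130:250,300:460],(640,480))[:,:,::-1]);print(o["width"])
E
```

```text
red 397 [0.5494 0.2329 0.2095] yel 43 [0.4612 0.2123 0.2464] nozzle elev 22.2 heading -166.9 grip [0.5053 0.2343 0.2142]
red 23 [0.4846 0.2415 0.2435] yel 66 [0.4575 0.2285 0.2485] nozzle elev 9.5 heading -154.4 grip [0.5053 0.2343 0.2142]
0.043219867920175875
```

View pics/s6.png

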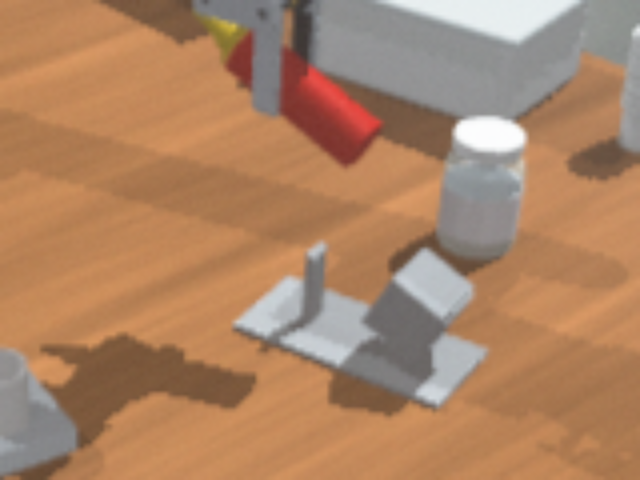

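The bottle is out, free and still about 25° nozzle-up, with the foot at crop (360,145). The tool cannot tilt, so I will pivot the bottle in the pads by pressing its foot end down on the fixed holder's sleeve roof, from the side and clear of the rest. I turn it sideways first.

>>> carry_out(steps=[[[0,0,0],-1,1],[[0.02,0.01,0],-2,1],[[0.04,0.02,0],-3,1],[[0.06,0.03,0],-4,1],[[0.08,0.04,0],-5,1],[[0.1,0.05,0],-6,1],[[0.115,0.06,0],-7,1],[[0.125,0.07,0],-8,1],[[0.125,0.07,0],-9,1],[[0.125,0.07,0],-9,1]])

```text
time: 21.72
tool_pos: [0.6455, 0.2027, 0.1573]
ee_rot: [-3.137, -0.0, 1.856]
wrist_force: [-0.5, -0.7, -1.7]
width: 0.0436
finger_force: 30.0
```

>>> carry_out(steps=[[[0,0,0],0,1]])

```text
time: 21.85
tool_pos: [0.6458, 0.2031, 0.1587]
ee_rot: [-3.139, -0.0, 1.856]
wrist_force: [0.4, 0.1, -2.1]
width: 0.0432
finger_force: 30.0
```

```bash
python3 - <<'E'
from h import *
from bench import robot
s=robot.snapshot("scene");o=robot.get_obs();bottle(s,o)
Q=cloud(s).reshape(-1,3)
r=Q[(np.hypot(Q[:,0]-.635,Q[:,1]-.271)<.05)&(Q[:,2]>.03)&(Q[:,2]<.11)];i=r[:,2].argsort()[-12:]
print("sleeve top pts",np.round(np.median(r[i],0),4),r[:,2].max(),"pred edge (.6235,.2679,.092)")
T=np.load("pics/top0.npz");P=cloud(T).reshape(-1,3);w=P[(np.hypot(P[:,0]-.635,P[:,1]-.271)<.06)&(P[:,2]>.06)&(P[:,2]<.11)]
e=np.array([-.959,-.284]);q=np.c_[(w[:,:2]-[.655,.277])@e,(w[:,:2]-[.655,.277])@[.284,-.959],w[:,2]]
print("front-edge frame u,w,z:",np.round(q[q[:,0].argsort()[-1]],4),np.percentile(q,[2,98],axis=0))
go(o,(.646,.2027,.113,1.858),(.646,.2027,.025,1.858))
E
```

```text
red 110 [0.6597 0.2028 0.2211] yel 160 [0.6683 0.1586 0.2444] nozzle elev 27.3 heading -78.9 grip [0.6459 0.2031 0.2162]
sleeve top pts [0.6223 0.2734 0.0913] 0.0939687005883329 pred edge (.6235,.2679,.092)
front-edge frame u,w,z: [ 0.0803 -0.0031  0.1071] [[-0.01142564 -0.02558505  0.06490862]
 [ 0.07706515  0.02873011  0.10517627]]
(0.646, 0.2027, 0.113, 1.858) -> [-0.0004  0.0001  0.0462] -0.01
(0.646, 0.2027, 0.025, 1.858) -> [-0.0004  0.0002  0.1342] -0.01
```

>>> carry_out(steps=[[[0,0,0.04],0,1],[[0,0,0.06],0,1],[[0,0,0.067],0,1],[[0,0,0.074],0,1],[[0,0,0.081],0,1],[[0,0,0.088],0,1]])

```text
time: 22.65
tool_pos: [0.6493, 0.2025, 0.0752]
ee_rot: [3.134, 0.002, 1.857]
wrist_force: [2.7, -3.0, 4.7]
width: 0.043
finger_force: 30.0
```

```bash
python3 - <<'E'
from h import *
from bench import robot
s=robot.snapshot("scene");o=robot.get_obs();bottle(s,o)
E
```

```text
red 152 [0.6562 0.2018 0.1475] yel 149 [0.6721 0.1541 0.1543] nozzle elev 7.7 heading -71.5 grip [0.6485 0.2025 0.1303]
```

The pivot works: the elevation fell from 27° to 8° at about 7 N. I continue.

>>> carry_out(steps=[[[0,0,0.007],0,1],[[0,0,0.014],0,1],[[0,0,0.02],0,1],[[0,0,0.026],0,1],[[0,0,0.032],0,1],[[0,0,0.038],0,1]])

```text
time: 23.45
tool_pos: [0.6472, 0.2021, 0.0344]
ee_rot: [3.14, 0.002, 1.858]
wrist_force: [3.1, -4.7, 5.2]
width: 0.0432
finger_force: 30.0
```

```bash
python3 - <<'E'
from h import *
from bench import robot
s=robot.snapshot("scene");o=robot.get_obs();bottle(s,o)
cv2.imwrite("pics/s7.png",cv2.resize(s["image"][130:250,300:460],(640,480))[:,:,::-1])
E
```

```text
red 329 [0.6563 0.19   0.1056] yel 125 [0.6698 0.1456 0.0706] nozzle elev -37.1 heading -73.0 grip [0.6469 0.2022 0.0902]
```

View pics/s7.png

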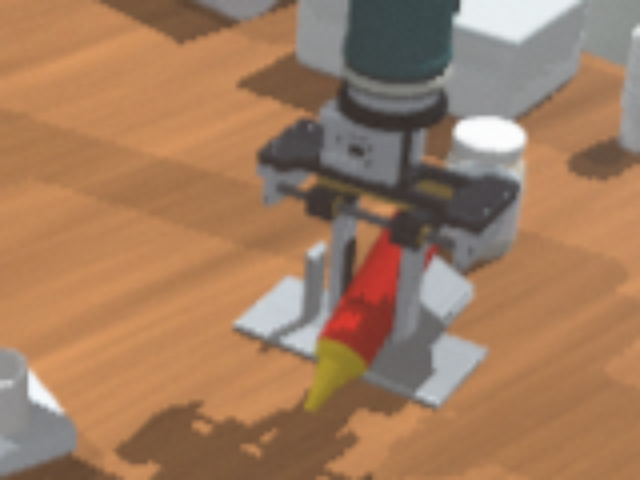

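The bottle now points about 37° nozzle-down, with its tip at crop (312,408) clear of the table. A little more for margin, then I lift.

>>> carry_out(steps=[[[0,0,0.003],0,1],[[0,0,0.006],0,1],[[0,0,0.006],0,1],[[0,0,-0.03],0,1],[[0,0,-0.08],0,1],[[0,0,-0.13],0,1],[[0,0,-0.13],0,1],[[0,0,-0.13],0,1]])

```text
time: 24.5
tool_pos: [0.6444, 0.2037, 0.1606]
ee_rot: [-3.135, -0.001, 1.859]
wrist_force: [0.2, -0.8, -2.4]
width: 0.0438
finger_force: 30.0
```

```bash
cat >> h.py <<'E'
def axis(s,o,hd,off=.038):
    from scipy.optimize import least_squares
    import io,contextlib
    with contextlib.redirect_stdout(io.StringIO()): r,y=bottle(s,o,off)
    p=o["tool_pos"]+[0,0,off+.019]
    def D(e):return np.array([np.cos(hd)*np.cos(e),np.sin(hd)*np.cos(e),np.sin(e)])
    def f(x):return np.linalg.norm(np.cross(r-(p+[0,0,x[1]]+np.array([-np.sin(hd),np.cos(hd),0])*x[2]),D(x[0])),axis=1)-.022
    b=least_squares(f,[-.7,0,0],loss="soft_l1",f_scale=.002);d=D(b.x[0]);q=p+[0,0,b.x[1]]+np.array([-np.sin(hd),np.cos(hd),0])*b.x[2]
    print("elev",np.rad2deg(b.x[0]),"dz,dlat",b.x[1:],"rms",np.sqrt(np.mean(b.fun**2)))
    a=(y-q)@d;L=a.max();print("tip along axis from grip",L,"tip est",q+d*L,"lowest yellow",y[y[:,2].argmin()]);return q+d*L
E
python3 - <<'E'
from h import *
from bench import robot
s=robot.snapshot("scene");o=robot.get_obs();bottle(s,o);t=axis(s,o,-1.283)
print(o["tool_pos"],o["width"])
tgt=np.array([.504,-.0462,.20])
go(o,(*(o["tool_pos"]+tgt-t),1.858),(*(o["tool_pos"]+tgt-t-[0,0,.11]),1.858))
E
```

```text
red 393 [0.6548 0.1905 0.2302] yel 129 [0.6672 0.1478 0.1909] nozzle elev -41.5 heading -73.9 grip [0.6441 0.2034 0.2167]
elev -34.06023791061589 dz,dlat [0.00329039 0.00065918] rms 0.0016295118266330467
tip along axis from grip 0.09817508103034805 tip est [0.6677986  0.12557863 0.1649956 ] lowest yellow [0.66873236 0.12429982 0.16720148]
[0.64408096 0.2033795  0.15968956] 0.0434880992848014
(np.float64(0.4802823612797863), np.float64(0.031600874611285495), np.float64(0.19469396111913848), 1.858) -> [-0.1181 -0.2062 -0.0335] 0.01
(np.float64(0.4802823612797863), np.float64(0.031600874611285495), np.float64(0.08469396111913848), 1.858) -> [-0.1182 -0.2053  0.0765] 0.01
```

Two estimates give 34–41° below level. I press once more, about 10 mm deeper, for a safe margin.

>>> carry_out(steps=[[[0,0,0.05],0,1],[[0,0,0.1],0,1],[[0,0,0.125],0,1],[[0,0,0.132],0,1],[[0,0,0.137],0,1],[[0,0,0.142],0,1],[[0,0,0.142],0,1]])

```text
time: 25.42
tool_pos: [0.648, 0.2031, 0.0241]
ee_rot: [3.138, 0.001, 1.858]
wrist_force: [0.5, -2.2, 3.2]
width: 0.0432
finger_force: 30.0
```

>>> carry_out(steps=[[[0,0,-0.03],0,1],[[0,0,-0.08],0,1],[[0,0,-0.14],0,1],[[0,0,-0.18],0,1],[[0,0,-0.18],0,1],[[0,0,-0.18],0,1]])

```text
time: 26.18
tool_pos: [0.6455, 0.2033, 0.1993]
ee_rot: [-3.138, -0.001, 1.858]
wrist_force: [-0.2, -0.5, -3.2]
width: 0.0434
finger_force: 30.0
```

```bash
python3 - <<'E'
from h import *
from bench import robot
s=robot.snapshot("scene");o=robot.get_obs();bottle(s,o);t=axis(s,o,-1.283)
print(o["tool_pos"],o["width"])
tgt=np.array([.504,-.0462,.16])
go(o,(*(o["tool_pos"]+tgt-t),1.858),(*(o["tool_pos"]+tgt-t-[0,0,.07]),1.858))
E
```

```text
red 419 [0.6561 0.1895 0.2677] yel 133 [0.668 0.15  0.225] nozzle elev -45.9 heading -73.2 grip [0.6451 0.2031 0.2551]
elev -38.55559324375085 dz,dlat [0.00373651 0.00068786] rms 0.0015882086244584216
tip along axis from grip 0.09820499676281907 tip est [0.66752665 0.12962015 0.19767203] lowest yellow [0.67217706 0.12949377 0.1994802 ]
[0.64506913 0.20306307 0.19814411] 0.04364417458345291
(np.float64(0.4815424740186086), np.float64(0.027242919384069003), np.float64(0.16047207943331343), 1.858) -> [-0.1222 -0.2065  0.0388] 0.0
(np.float64(0.4815424740186086), np.float64(0.027242919384069003), np.float64(0.09047207943331342), 1.858) -> [-0.1223 -0.206   0.1088] 0.0
```

It is now at least 38° nozzle-down. I carry it over cup one.

>>> carry_out(steps=[[[-0.025,-0.045,0],0,1],[[-0.05,-0.09,0],0,1],[[-0.075,-0.13,0.01],0,1],[[-0.1,-0.17,0.02],0,1],[[-0.117,-0.195,0.03],0,1],[[-0.122,-0.206,0.039],0,1],[[-0.122,-0.206,0.039],0,1],[[-0.122,-0.206,0.039],0,1],[[-0.122,-0.206,0.039],0,1]])

```text
time: 27.35
tool_pos: [0.4843, 0.0284, 0.1634]
ee_rot: [3.141, 0.0, 1.859]
wrist_force: [0.3, -0.4, -2.8]
width: 0.0435
finger_force: 30.0
```

```bash
python3 - <<'E'
from h import *
from bench import robot
s=robot.snapshot("scene");o=robot.get_obs();bottle(s,o);t=axis(s,o,-1.283)
print(o["tool_pos"],o["width"])
tgt=np.array([.504,-.0462,.09])
go(o,(*(o["tool_pos"]+tgt-t),1.858))
E
```

```text
red 337 [0.498  0.0127 0.2281] yel 113 [ 0.5077 -0.0247  0.1885] nozzle elev -45.7 heading -75.6 grip [0.4842 0.0283 0.2205]
elev -39.165945596079325 dz,dlat [2.46942525e-03 9.11523815e-05] rms 0.0015481180904650127
tip along axis from grip 0.09733863655771542 tip est [ 0.50569942 -0.04399586  0.1614704 ] lowest yellow [ 0.50770086 -0.03801075  0.16463854]
[0.48419102 0.02834296 0.163477  ] 0.043287924676331135
(np.float64(0.48249160068521646), np.float64(0.02613882417849335), np.float64(0.09200660057048168), 1.858) -> [-0.0016 -0.0023  0.0715] 0.01
```

>>> carry_out(steps=[[[-0.003,-0.002,0.025],0,1],[[-0.004,-0.002,0.05],0,1],[[-0.004,-0.002,0.065],0,1],[[-0.004,-0.002,0.07],0,1],[[-0.004,-0.002,0.07],0,1],[[-0.004,-0.002,0.07],0,1],[[-0.004,-0.002,0.07],0,1],[[-0.004,-0.002,0.07],0,1]])

```text
time: 28.4
tool_pos: [0.483, 0.0233, 0.0937]
ee_rot: [3.141, 0.0, 1.858]
wrist_force: [0.7, 0.4, -3.4]
width: 0.0435
finger_force: 30.0
```

```bash
python3 - <<'E'
from h import *
from bench import robot
s=robot.snapshot("scene");o=robot.get_obs();bottle(s,o);t=axis(s,o,-1.283);print(o["wrist_force"],o["qvel"].max())
cv2.imwrite("pics/s8.png",cv2.resize(s["image"][160:280,220:380],(640,480))[:,:,::-1])
E
```

```text
red 313 [0.4966 0.007  0.1574] yel 98 [ 0.5062 -0.0298  0.1181] nozzle elev -46.0 heading -75.4 grip [0.4829 0.0232 0.1506]
elev -38.8762203234792 dz,dlat [ 0.00289927 -0.00026263] rms 0.001833641615723839
tip along axis from grip 0.09704388735550372 tip est [ 0.50404534 -0.04927054  0.09254796] lowest yellow [ 0.50802982 -0.04626026  0.09481987]
[ 0.47005698 -0.35299074 -2.0281289 ] 0.0035112039833992458
```

View pics/s8.png

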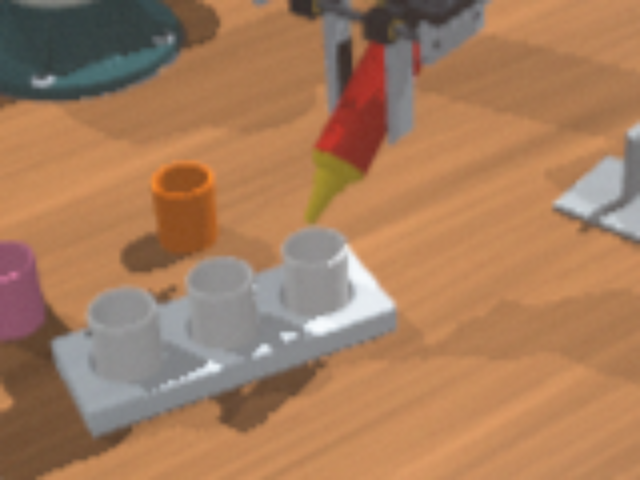

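The nozzle tip, at crop (313,220), is over the mouth of cup one (316,245), within 3 mm of its axis and about 26 mm above the rim. The bottle is at least 39° nozzle-down and touches nothing but the gripper. I hand in.

```bash
python3 -c "
from bench import robot
print(robot.close_job())"
```

```text
the job is handed in; nothing more can be done
None
```

I stood both loose cups in pockets one and two in that order, and the gripper is holding the bottle about 39° nozzle-down, its tip about 26 mm above the rim of the cup in pocket one; I handed the job in at about 28 s, and no verdict was shown.

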